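Latch the open ice mould

ROBOT

A 6-joint arm with a two-finger parallel gripper is mounted at the origin on a cart in front of the work surface, level with it; the furniture and walls round the work are solid. World frame = base frame: x ahead of the robot, y to its left, z up, the work surface at z = 0. Lengths are in mm, angles in rad, forces in N, time in s.
With the tool pointing down it reaches from about 275 to 1000 mm from the base axis. Payload 8.4 kg.
Tool frame: the origin (TCP) lies on the mounting face of the last link; the fingertips stand 173 mm ahead of it and the grasp point (between the pads) lies 155 mm ahead of it; z points along the fingers, y is the line along which they close (so a half turn about z gives the same grasp; the last joint's range is limited). The gripper opens to 85 mm and grips with 20 to 120 N. Pads are 22 mm wide; open, the fingers measure 114 mm over their backs; the gripper's body (76 mm by 85 mm) begins 54 mm behind the grasp point. The pads swing forward as they close: fully open they stand 13 mm farther back than shut.
Start: joints at [-1.326, 0.353, 1.633, -0, 1.155, -0.002], TCP at [152.688, -606.066, 404.681] pointing down, gripper open.
Joint ranges: [-2.63, 2.63], [-0.92, 2.1], [0.06, 2.66], [-1.3, 4.44], [0, 2.69], [-3.02, 3.02]. Speed limits (rad/s): [2.22, 2.22, 2.79, 3.14, 3.14, 3.14].

INTERFACE

Orientations are given as [roll, pitch, yaw] about the fixed x, y, z axes, in that order (R = Rz(yaw) Ry(pitch) Rx(roll)).
In Python, from rig import r gives the robot as it stands.
- The arm moves only by the tool apply_moves, never from a script. Its argument "deltas" is a list of rows, each an object with "claw": the gripper command: -1 is fully open, 1 is shut, values between are in proportion; "delta_pos": the shift along the tool's x, y, z in cm, a list of three; "yaw": the turn about the tool's z in rad. In form: [{"claw": claw, "delta_pos": [tx, ty, tz], "yaw": yaw}, ...]. A call has 1 to 8 rows; each row shifts and turns the commanded pose from where the row before left it, along the tool's axes as they then stand; what a row does not reach is not made up. A row lasts 1/8 s, in which the tool goes at most 62.5 mm and 10.7 degrees, less where a joint would pass 70% of its speed; a pose out of reach is approached as far as the arm can. A call with a gripper value outside its range is refused whole. The fingers move at their own pace and stop on an object; "grip_force" is the grip in N (left out, the last holds). Time passes only in rows, so rows that do not move let the fingers close. It gives the time, the measured TCP pose, the force, the opening and the grip force at its end, in the units of the state.
- r.sense(): the state, without advancing time (a new reading comes with each control period).
- r.grab_frame(name): name is "scene" or "side" or "wrist"; returns a dict with "img" (400x640x3 uint8, blue, green, red), "z_map" (400x640 float32, mm along the optical axis (not along the pixel's ray), 0 where there is no reading), "fx", "fy", "cx", "cy" (pixels), "dist" ([k1, k2, p1, p2, k3] as OpenCV has them; the pictures are not rectified), "eye" and "rotation" of the camera in the world; the wrist camera has in their place "T_tool_cam" (4x4, takes a point from camera to tool coordinates, whose origin is the TCP and whose axes are the flange's). Camera axes: x right, y up, looking along -z (the intrinsics and any distortion apply to the point x, -y, -z); pixel columns grow to the right and rows downward; lengths in mm; the calibration is good to about 2 mm. A picture is of the moment at which its call begins: read the wrist's pose just before it.
- r.sign_off(): hands the job in; it is judged then, once.
The state is a dict: "clock": time; "qpos": joint angles; "qvel": joint speeds; "joint_efforts": joint torques, N m; "eef_pos": TCP position; "tcp_rot": TCP orientation; "contact_force": force on the tool from outside, world axes, zero at the start; "wrist_torque": the same for the moment, N m; "opening": opening from 0.0 (shut) to 1.0 (fully open); "grasp_force": force on a finger pad.
Only numpy, scipy, OpenCV 4.12 (cv2) and the standard library are available. Lean on these libraries where they do the work, as an engineer would, in place of code of your own. Each camera call takes 0.05 s, during which the arm holds its last target. There are 200 camera calls.

TASK

Two split ice moulds stand on the worktop, each with a draw latch on top; one is latched already, the other is still open. Close the open one: swing its wire loop over so that it drops behind the hook, then throw the lever right over and down until it snaps flat and the halves stay pulled together.

Things in the scene. Friction and masses are not known exactly. Their poses are not given: they have to be found in the camera images.
- ice_mould: The open mould: two aluminium half shells on a black foot plate 112x182 mm (x, y), fixed to the worktop. Shells 100 mm in x, top 60 mm up, seam at y=0. Origin: centre of underside, z up. The latch lies along y over x=0: lever on the fixed half (-y side), hook on the sliding half (+y). y, z in the other entries: mm in this frame. The other, latched mould looks alike and cannot move.
- ice_mould_lever (a joint): Steel lever, 31 mm wide, reaching 59 mm from its pin (along x, at y -15, z 76). Rad: 0 shut, flat toward -y, upper face z 83, round end at y -70; 1.57 upright; start 1.95 to 2.15 leans toward the hook; stop 2.2. Stays where left. Hooked, it takes about 3 N at its end and snaps to 0 by itself below about 0.4; pressing it down does no harm.
- ice_mould_loop (a joint): Wire loop, 48 mm wide, arms either side of the lever, pinned on it 16 mm from its pin; end bar (8 mm, along x) 70 mm from there. Rad: elevation above level (+y side) plus the lever value. 0 latched; starts near 3.95, at a stop, leaning 10 to 25 deg past upright to -y, bar z 154 to 161. Swings freely: pushed to +y past upright it falls and, lever still at its start, lands behind the hook.
- ice_mould_half (a joint): Sliding half with the hook, m: how far it stands off toward +y against a spring seal; 0.007 unlatched, about 0.002 latched. The hook (26 mm wide, top z 80) leans to +y; the hooked bar's middle is at y 38 plus this value (mm), z 72, on a seat. The falling bar lands some 5 to 11 mm beyond that, and is pulled in by the lever.

How it is judged:
By the outcome, as a careful person would: the job done as asked, in the order asked, and still so for the second after the job is handed in, with the robot touching nothing.
It also fails if it takes over 32 s, if anything falls off the work surface, if the arm or the gripper's body presses on something with over 40 N, if the wrist force passes 120 N, or if a joint passes its speed limit or range.

## Working session

There is one attempt and no reset: what is moved stays moved. The work goes in short steps, Python scripts to look and compute and a tool call to move; the robot and the scene stay as the last step left them, time stands still between calls to the robot, and variables do not carry over. Pictures are saved under pics/ and viewed, at most 10 in all, crops included, and the job is handed in when it is done.

Besides the shell and the picture viewer there is one more tool, called after "Emit:" as name(argument=value, ...) on one line, values as JSON. apply_moves: Moves the arm, as the interface text tells. Its arguments: {"type":"object","properties":{"deltas":{"type":"array"},"grip_force":{"type":"number"}},"required":["deltas"]}

```bash
ls; mkdir -p pics
cat > h.py <<'E'
import numpy as np, cv2, pickle
from rig import r
from scipy.spatial.transform import Rotation as R
def grab(n):
    s=r.sense(); f=r.grab_frame(n); f['s']=s
    if n=='wrist':
        T=np.eye(4); T[:3,:3]=R.from_euler('xyz',s['tcp_rot']).as_matrix() ; T[:3,3]=s['eef_pos']
        T=T@np.array(f['T_tool_cam']); f['eye']=T[:3,3]; f['rotation']=T[:3,:3]
    f['K']=np.array([[f['fx'],0,f['cx']],[0,f['fy'],f['cy']],[0,0,1]]); f['eye']=np.array(f['eye']); f['rotation']=np.array(f['rotation'])
    return f
def pts(f,uv,z=None):
    uv=np.array(uv,float).reshape(-1,2)
    n=cv2.undistortPoints(uv.reshape(-1,1,2),f['K'],np.array(f['dist'])).reshape(-1,2)
    if z is None: z=f['z_map'][uv[:,1].round().astype(int),uv[:,0].round().astype(int)]
    c=np.c_[n[:,0]*z,-n[:,1]*z,-z*np.ones(len(n))]
    return c@f['rotation'].T+f['eye']
def proj(f,P):
    c=(np.array(P,float).reshape(-1,3)-f['eye'])@f['rotation']
    c=c*[1,-1,-1]
    return cv2.projectPoints(c,np.zeros(3),np.zeros(3),f['K'],np.array(f['dist']))[0].reshape(-1,2)
def cloud(f):
    v,u=np.mgrid[0:400,0:640]; return pts(f,np.c_[u.ravel(),v.ravel()]).reshape(400,640,3)
E
python3 - <<'E'
from h import *
s=r.sense(); print(s)
for n in ['scene','side']:
    f=grab(n); pickle.dump(f,open(n+'.pkl','wb')); cv2.imwrite(f'pics/{n}.png',f['img']); print(n,f['eye'],f['rotation'],f['fx'])
E
```

```text
pics
{'clock': 0.0, 'qpos': array([-1.32637406e+00,  3.53663752e-01,  1.63413908e+00, -4.97730706e-05,
        1.15517059e+00, -2.38622104e-03]), 'qvel': array([-0.00043028, -0.00130116,  0.0005414 ,  0.00037339, -0.00126879,
        0.00107759]), 'joint_efforts': array([-2.75895827e-04, -6.05259776e+01, -3.42065549e+01,  2.05652566e-05,
        9.35460470e-03, -2.55649871e-05]), 'eef_pos': array([ 152.63906835, -605.83666407,  403.94964157]), 'tcp_rot': array([-3.14021178e+00,  4.22128432e-05,  2.46828647e-01]), 'contact_force': array([-0.43332254, -0.16316714,  0.8628338 ]), 'wrist_torque': array([-0.03394156,  0.05296645, -0.00064425]), 'grasp_force': 0.0, 'opening': 1.0012124625179786}
scene [-204.5440268   559.30671395  691.51902792] [ 0.96105764  0.01507472 -2.2838116 ] 491.2846535575895
side [ 430.09386162 -687.98092953  579.0861803 ] [ 0.92964168 -0.01643108 -0.04592828] 404.1699744854094
```

```bash
sed -i "s/    return f$/    if f['rotation'].ndim==1: f['rotation']=R.from_euler('xyz',f['rotation']).as_matrix()\n    return f/" h.py
python3 - <<'E'
from h import *
ims=[]
for n in ['scene','side']:
    f=pickle.load(open(n+'.pkl','rb')); f['rotation']=R.from_euler('xyz',f['rotation']).as_matrix(); pickle.dump(f,open(n+'.pkl','wb'))
    C=cloud(f); print(n,[C[v,u].round() for v,u in [(200,320),(380,320),(200,100)]])
E
```

```text
scene [array([546., -76.,  -0.]), array([ 348.,  102., -349.]), array([691., 381., 139.])]
side [array([476.,  85.,   0.]), array([ 455., -366.,   -1.]), array([ 50., -64., 119.])]
```

View pics/scene.png

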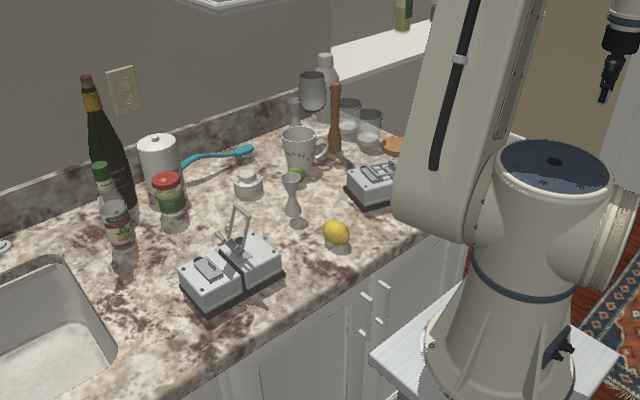

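View pics/side.png

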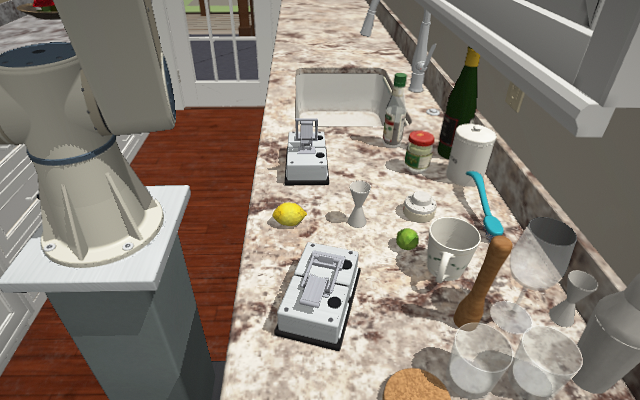

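The scene view shows the open mould around (232,270), with its raised loop at (237,215). The side view shows it at (307,150), and the latched mould at (320,290). Next I'll fit the pose from the clouds.

```bash
python3 - <<'E'
from h import *
for n,(u0,u1,v0,v1) in dict(scene=(160,300,190,330),side=(275,340,105,195)).items():
    f=pickle.load(open(n+'.pkl','rb')); C=cloud(f)[v0:v1,u0:u1].reshape(-1,3)
    for lo,hi in [(56,64),(3,11),(66,78),(84,170)]:
        P=C[(C[:,2]>lo)&(C[:,2]<hi)]
        if lo<60 : 
            m=np.median(P,0); P=P[np.linalg.norm(P[:,:2]-m[:2],axis=1)<150]
        rc=cv2.minAreaRect(P[:,:2].astype(np.float32)); print(n,lo,len(P),np.round(rc[0],1),np.round(rc[1],1),round(rc[2],1),P.mean(0).round(1),P[:,2].max().round(1))
    im=cv2.resize(f['img'][v0:v1,u0:u1],None,fx=4,fy=4,interpolation=cv2.INTER_CUBIC); cv2.imwrite(f'pics/{n}_c.png',im); print(im.shape)
E
python3 - <<'E'
import cv2,numpy as np
a=cv2.imread('pics/scene_c.png');b=cv2.imread('pics/side_c.png')
b=cv2.copyMakeBorder(b,0,a.shape[0]-b.shape[0],0,0,cv2.BORDER_CONSTANT)
cv2.imwrite('pics/cc.png',cv2.resize(np.hstack([a,b]),(800,int(800*a.shape[0]/(a.shape[1]+b.shape[1])))))
E
```

```text
scene 56 2465 [446.1 240.5] [177.2 103.8] 88.9 [437.5 244.   59.9] 64.0
scene 3 468 [402.1 242.2] [273.  130.1] 71.1 [402.8 262.3   7.5] 11.0
scene 66 499 [545.8 145.4] [274.  315.9] 78.2 [500.2 263.9  69.4] 78.0
scene 84 479 [568.6 226.7] [303.4  59.9] 0.7 [448.3 218.9 123.8] 162.9
(560, 560, 3)
side 56 978 [446.5 237.3] [175.1  99.6] 89.1 [445.1 213.2  60.3] 64.0
side 3 159 [441.  199.7] [153.2 180.5] 2.7 [444.8 156.9   7.6] 11.0
side 66 61 [445.  243.1] [113.4  65.2] 84.8 [445.2 254.7  71.1] 78.0
side 84 415 [446.8 222.2] [61.4 53.3] 87.3 [447.2 224.1 119.1] 162.9
(360, 260, 3)
```

View pics/cc.png

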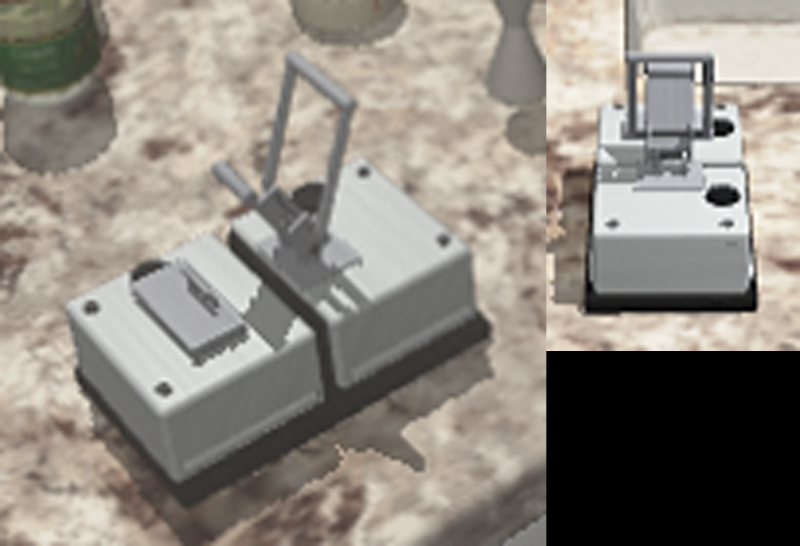

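Run:
```python
from h import *
c=np.array([446.3,235.]);a=np.radians(-1.1);Rm=np.array([[np.cos(a),-np.sin(a)],[np.sin(a),np.cos(a)]])
for n,(u0,u1,v0,v1) in dict(scene=(160,300,190,330),side=(275,340,105,195)).items():
    f=pickle.load(open(n+'.pkl','rb')); C=cloud(f)[v0:v1,u0:u1].reshape(-1,3)
    L=np.c_[(C[:,:2]-c)@Rm,C[:,2]]
    L=L[(abs(L[:,0])<60)&(abs(L[:,1])<110)]
    top=L[(L[:,2]>56)&(L[:,2]<64)]; print(n,'top y',np.percentile(top[:,1],[0,1,99,100]).round(1),'x',np.percentile(top[:,0],[0,1,99,100]).round(1))
    for z in range(66,166,6):
        P=L[abs(L[:,2]-z)<3]
        if len(P): 
            lv=P[abs(P[:,0])<14]; lo=P[abs(P[:,0])>=18]
            print(z,'mid n%d y %s'%(len(lv),np.percentile(lv[:,1],[0,50,100]).round(1) if len(lv) else ''),'| side n%d y %s x %s'%(len(lo),np.percentile(lo[:,1],[0,50,100]).round(1) if len(lo) else '',np.percentile(lo[:,0],[0,100]).round(1) if len(lo) else ''))
```

```text
scene top y [-83.1 -79.7  92.6  94.2] x [-52.2 -50.1  46.8  51.6]
66 mid n202 y [-34.2  46.2  66. ] | side n229 y [-48.9  48.4  88.1] x [-42.6  44.8]
72 mid n45 y [-13.   43.8  65.7] | side n33 y [36.7 49.3 64.2] x [-31.  28.]
78 mid n40 y [-23.5 -11.2  45. ] | side n0 y  x 
84 mid n14 y [-14.7  -8.5  45.5] | side n0 y  x 
90 mid n16 y [-14.9  -9.2  -0.6] | side n2 y [-11.1 -11.  -10.9] x [-24.8 -21. ]
96 mid n32 y [-14.8 -10.9   4.1] | side n22 y [-15.6 -12.1  -9.9] x [-28.2  25.9]
102 mid n0 y  | side n22 y [-18.1 -15.  -11.8] x [-27.9  26.9]
108 mid n0 y  | side n16 y [-20.7 -16.9 -15.1] x [-27.9  23.8]
114 mid n1 y [9.9 9.9 9.9] | side n21 y [-23.4 -19.7 -16.4] x [-28.   26.3]
120 mid n4 y [12.5 17.3 18.4] | side n20 y [-24.3 -21.4 -18.4] x [-28.5  26.4]
126 mid n44 y [10.7 16.6 20.1] | side n18 y [-27.6 -23.3 -21. ] x [-27.1  23.4]
132 mid n2 y [15.9 16.4 16.9] | side n22 y [-28.2 -26.1 -22.5] x [-28.4  26.7]
138 mid n0 y  | side n19 y [-31.1 -28.5 -25.7] x [-28.3  25.2]
144 mid n0 y  | side n23 y [-34.6 -30.3 -25.7] x [-28.7  23.9]
150 mid n0 y  | side n19 y [-36.9 -32.4 -28.6]
[... 792 characters left out ...]
 [-23.5 -21.5 -15.4] x [-25.   27.2]
114 mid n36 y [ 4.3  9.5 14.2] | side n9 y [-24.6 -22.3 -20.5] x [-25.  27.]
120 mid n21 y [ 7.8 12.5 15.9] | side n8 y [-26.3 -25.2 -23.5] x [-24.8  26.9]
126 mid n28 y [ 8.6 12.3 17.7] | side n9 y [-27.8 -27.5 -23.8] x [-24.6  26.8]
132 mid n1 y [10. 10. 10.] | side n8 y [-32.  -29.7 -28.2] x [-24.5  26.7]
138 mid n0 y  | side n9 y [-34.6 -30.7 -29.4] x [-24.4  26.6]
144 mid n0 y  | side n12 y [-36.5 -33.6 -29.1] x [-26.5  26.5]
150 mid n0 y  | side n12 y [-38.3 -36.3 -31.4] x [-26.5  26.3]
156 mid n15 y [-42.8 -39.6 -37. ] | side n13 y [-41.5 -39.  -37.4] x [-26.3  26.1]
162 mid n18 y [-42.5 -40.3 -37.1] | side n11 y [-44.1 -40.2 -34.9] x [-26.3  26.1]
```

Run:
```python
from h import *
for n in ['scene','side']:
    f=pickle.load(open(n+'.pkl','rb')); C=cloud(f).reshape(-1,3); C=C[(f['z_map'].ravel()>0)&(C[:,2]>5)]
    for p in [(152,-606),(250,-437),(350,-265),(400,-180),(440,-100),(445,-20),(445,60),(445,155)]:
        D=C[(np.linalg.norm(C[:,:2]-p,axis=1)<90)]; print(n,p,len(D),D[:,2].max().round() if len(D) else '')
```

```text
scene (152, -606) 2553 471.0
scene (250, -437) 0 
scene (350, -265) 0 
scene (400, -180) 1346 84.0
scene (440, -100) 1347 80.0
scene (445, -20) 531 96.0
scene (445, 60) 451 52.0
scene (445, 155) 2536 163.0
side (152, -606) 0 
side (250, -437) 0 
side (350, -265) 1574 86.0
side (400, -180) 1792 86.0
side (440, -100) 869 80.0
side (445, -20) 592 95.0
side (445, 60) 447 59.0
side (445, 155) 1928 163.0
```

Emit:
apply_moves(deltas=[{"claw": 1, "delta_pos": [0, 0, 0], "yaw": -0.163}, {"claw": 1, "delta_pos": [0, 0, 0], "yaw": -0.163}, {"claw": 1, "delta_pos": [0, 0, 0], "yaw": -0.163}, {"claw": 1, "delta_pos": [0, 0, 0], "yaw": -0.163}, {"claw": 1, "delta_pos": [0, 0, 0], "yaw": -0.163}, {"claw": 1, "delta_pos": [0, 0, 0], "yaw": -0.163}, {"claw": 1, "delta_pos": [0, 0, 0], "yaw": -0.163}, {"claw": 1, "delta_pos": [0, 0, 0], "yaw": -0.163}])

```text
clock: 1.1
eef_pos: [152.6, -605.9, 404.2]
tcp_rot: [-3.141, -0.001, 1.556]
contact_force: [0.5, -0.0, -0.0]
opening: -0.0
grasp_force: 0.0
```

Emit:
apply_moves(deltas=[{"claw": 1, "delta_pos": [5, 2.8, 0], "yaw": 0}, {"claw": 1, "delta_pos": [5, 2.8, 0], "yaw": 0}, {"claw": 1, "delta_pos": [5, 2.8, 0], "yaw": 0}, {"claw": 1, "delta_pos": [5, 2.8, 0], "yaw": 0}, {"claw": 1, "delta_pos": [5, 2.8, 0], "yaw": 0}, {"claw": 1, "delta_pos": [5, 2.8, 0], "yaw": 0}, {"claw": 1, "delta_pos": [5, 2.8, 0], "yaw": 0}, {"claw": 1, "delta_pos": [5, 2.8, 0], "yaw": 0}])

```text
clock: 2.1
eef_pos: [385.2, -208.9, 404.7]
tcp_rot: [3.141, 0.0, 1.551]
contact_force: [0.2, -1.0, 0.4]
opening: -0.001
grasp_force: 0.0
```

Emit:
apply_moves(deltas=[{"claw": 1, "delta_pos": [5, 2.8, 0], "yaw": 0}, {"claw": 1, "delta_pos": [5, 2.6, 0], "yaw": 0}, {"claw": 1, "delta_pos": [5.3, 0, 0], "yaw": 0}, {"claw": 1, "delta_pos": [5.3, 0, 0], "yaw": 0}, {"claw": 1, "delta_pos": [5, 0, 0], "yaw": 0}, {"claw": 1, "delta_pos": [4, 0, 0], "yaw": 0}, {"claw": 1, "delta_pos": [0, 0, 0], "yaw": 0}, {"claw": 1, "delta_pos": [0, 0, 0], "yaw": 0}])

```text
clock: 3.1
eef_pos: [444.4, 84.0, 404.4]
tcp_rot: [-3.141, 0.0, 1.552]
contact_force: [0.2, -0.2, 0.5]
opening: -0.001
grasp_force: 0.0
```

Run:
```python
from h import *
f=grab('wrist'); pickle.dump(f,open('w1.pkl','wb')); cv2.imwrite('pics/w1.png',f['img']); print(f['s'],f['eye'],f['rotation'].round(2))
```

```text
{'clock': 3.1, 'qpos': array([ 1.83683611e-01,  7.99171114e-02,  1.98649990e+00, -3.93516964e-04,
        1.07586085e+00,  2.03074612e-01]), 'qvel': array([-0.02281347, -0.00278093, -0.00015654,  0.00123906,  0.0004588 ,
        0.00028965]), 'joint_efforts': array([ 1.12589411e+00, -3.84775865e+01, -3.26867187e+01,  7.58736511e-02,
       -1.82867912e-02,  4.03782399e-02]), 'eef_pos': array([444.36698465,  84.01950407, 404.44787107]), 'tcp_rot': array([-3.14099131e+00,  4.77253561e-04,  1.55159250e+00]), 'contact_force': array([ 0.16846328, -0.20631649,  0.54945783]), 'wrist_torque': array([-0.00834532, -0.02513896,  0.00710331]), 'grasp_force': 0.0, 'opening': -0.000784971974085256} [445.52309995 158.69776577 373.45460903] [[ 1.    0.02  0.01]
 [-0.02  0.95  0.3 ]
 [-0.   -0.3   0.96]]
```

View pics/w1.png

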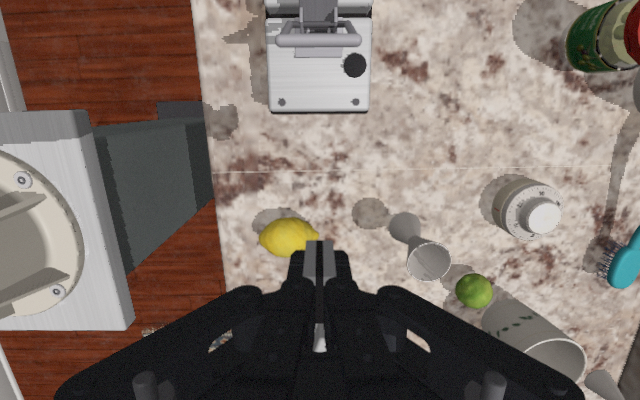

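The wrist view shows the fixed half spanning columns 268–370, with its front edge at row 111 and the loop bar at (318,40). Everything is in line with the fingers, so I'll take the local numbers from this depth map.

Run:
```python
from h import *
c=np.array([446.3,235.]);a=np.radians(-1.1);Rm=np.array([[np.cos(a),-np.sin(a)],[np.sin(a),np.cos(a)]])
f=pickle.load(open('w1.pkl','rb')); C=cloud(f)[:150,240:400].reshape(-1,3)
L=np.c_[(C[:,:2]-c)@Rm,C[:,2]]
t=L[abs(L[:,2]-60)<3]; print('top',np.percentile(t,[0,1,99,100],axis=0).round(1)); 
rc=cv2.minAreaRect(C[abs(C[:,2]-60)<3][:,:2].astype(np.float32)); print(rc)
b=L[(L[:,2]>148)&(L[:,2]<168)]; print('bar',np.percentile(b,[0,5,50,95,100],axis=0).round(1))
l=L[(L[:,2]>84)&(L[:,2]<140)&(abs(L[:,0])<14)]; print('lev',len(l),np.percentile(l,[0,5,50,95,100],axis=0).round(1))
p=L[(L[:,2]<10)&(L[:,2]>3)];print('plate',np.percentile(p,[0,50,100],axis=0).round(1))
```

```text
top [[-49.8 -84.   57. ]
 [-48.4 -83.   57.2]
 [ 48.2  12.4  62.8]
 [ 49.4  13.4  63. ]]
((445.4090270996094, 199.73550415039062), (97.35193634033203, 99.21562957763672), 88.94549560546875)
bar [[-2.770e+01 -4.160e+01  1.487e+02]
 [-2.400e+01 -4.120e+01  1.580e+02]
 [-1.000e-01 -3.830e+01  1.604e+02]
 [ 2.380e+01 -3.460e+01  1.620e+02]
 [ 2.730e+01 -3.120e+01  1.635e+02]]
lev 872 [[-14.  -19.6  84. ]
 [-13.1 -16.4  85.5]
 [ -0.3  -4.2  93.6]
 [ 12.8   1.3  98.5]
 [ 14.    2.1  99.9]]
plate [[-56.6 -88.5   3.1]
 [ -9.9 -88.4   9.4]
 [ 79.7  19.8  10. ]]
```

Emit:
apply_moves(deltas=[{"claw": 1, "delta_pos": [3.7, 0, 4.3], "yaw": 0}, {"claw": 1, "delta_pos": [3.7, 0, 4.4], "yaw": 0}, {"claw": 1, "delta_pos": [0, 0, 0], "yaw": 0}, {"claw": 1, "delta_pos": [1, 0, 0], "yaw": 0}, {"claw": 1, "delta_pos": [1, 0, 0], "yaw": 0}, {"claw": 1, "delta_pos": [1, 0, 0], "yaw": 0}, {"claw": 1, "delta_pos": [1, 0, 0], "yaw": 0}])

```text
clock: 4.03
eef_pos: [447.0, 198.7, 318.3]
tcp_rot: [3.141, -0.0, 1.551]
contact_force: [-0.1, -0.7, -0.2]
opening: 0.0
grasp_force: 0.1
```

```bash
cat > bar.py <<'E'
from h import *
import sys
c=np.array([446.3,235.]);a=np.radians(-1.1);Rm=np.array([[np.cos(a),-np.sin(a)],[np.sin(a),np.cos(a)]])
s=r.sense(); print('tcp mould',((s['eef_pos'][:2]-c)@Rm).round(1),s['eef_pos'][2].round(1),s['contact_force'].round(1),s['clock'])
ims=[]
for n,(u0,u1,v0,v1) in dict(scene=(150,310,180,330),side=(260,350,90,200)).items():
    f=grab(n); pickle.dump(f,open(f'{n}_{sys.argv[1]}.pkl','wb'))
    C=cloud(f)[v0:v1,u0:u1].reshape(-1,3); L=np.c_[(C[:,:2]-c)@Rm,C[:,2]]
    L=L[(abs(L[:,0])>18)&(abs(L[:,0])<29)&(abs(L[:,1])<75)&(L[:,2]>68)]
    for z in range(71,172,10):
        P=L[abs(L[:,2]-z)<5]
        if len(P): print(n,z,len(P),np.percentile(P[:,1],[0,50,100]).round(1))
    ims.append(cv2.resize(f['img'][v0:v1,u0:u1],None,fx=600/(v1-v0)*.7,fy=600/(v1-v0)*.7,interpolation=cv2.INTER_CUBIC))
h=min(i.shape[0] for i in ims); im=np.hstack([i[:h] for i in ims]); print(im.shape); cv2.imwrite(f'pics/b_{sys.argv[1]}.png',im[:, :800])
E
python3 bar.py 1
```

```text
tcp mould [  1.4 -36.2] 318.3 [-0.1 -0.7 -0.2] 4.025
scene 71 67 [35.4 49.4 65.6]
scene 91 14 [-15.4 -11.6 -10.2]
scene 101 26 [-15.9 -12.9 -10.1]
scene 111 32 [-17.7 -13.4 -10.8]
scene 121 28 [-18.4 -14.9 -12.4]
scene 131 32 [-20.  -16.5 -13.7]
scene 141 32 [-21.6 -17.7 -14.6]
scene 151 34 [-22.7 -18.5 -15.2]
scene 161 41 [-24.6 -19.4 -16.5]
scene 171 1 [-18.3 -18.3 -18.3]
side 71 14 [32.7 50.4 63. ]
side 91 9 [-17.4 -14.5 -12.1]
side 101 14 [-19.2 -17.  -13.2]
side 111 18 [-18.5 -16.5 -14.1]
side 121 16 [-23.8 -17.7 -14.5]
side 131 17 [-20.2 -18.7 -15.6]
side 141 18 [-21.7 -19.9 -16.2]
side 151 22 [-22.1 -19.7 -15.9]
side 161 26 [-25.1 -21.5 -17.8]
side 171 3 [-23.3 -23.  -22.9]
(420, 792, 3)
```

Emit:
apply_moves(deltas=[{"claw": 1, "delta_pos": [1, 0, 0], "yaw": 0}, {"claw": 1, "delta_pos": [1, 0, 0], "yaw": 0}, {"claw": 1, "delta_pos": [0.5, 0, 0], "yaw": 0}, {"claw": 1, "delta_pos": [0, 0, 0], "yaw": 0}, {"claw": 1, "delta_pos": [0, 0, -1], "yaw": 0}, {"claw": 1, "delta_pos": [0, 0, -2], "yaw": 0}])

```text
clock: 4.88
eef_pos: [447.1, 222.9, 347.9]
tcp_rot: [-3.14, 0.001, 1.551]
contact_force: [0.4, 0.3, 1.0]
opening: -0.004
grasp_force: 0.0
```

```bash
python3 bar.py 2
```

```text
tcp mould [  1.  -12.1] 347.9 [0.4 0.3 1. ] 4.875
scene 71 99 [35.3 52.8 65.7]
scene 81 122 [ 5.1 31.6 56.7]
scene 91 87 [-14.6   2.2  19.5]
scene 101 2 [-11.7 -11.1 -10.5]
side 71 22 [39.2 50.  57.6]
side 81 15 [14.2 32.9 54.5]
side 91 20 [-16.1 -13.3  15.7]
side 101 1 [-11.6 -11.6 -11.6]
(420, 792, 3)
```

View pics/b_2.png

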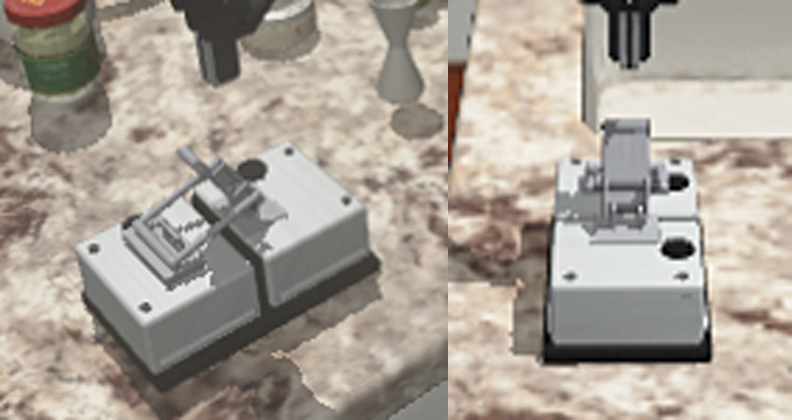

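The loop is down, with the bar behind the hook at y≈55 (left image, around (150,245)). The lever still leans toward the hook. Next I go round to the +y side of the lever and push it back.

Emit:
apply_moves(deltas=[{"claw": 1, "delta_pos": [2.9, -0.1, 0], "yaw": 0}, {"claw": 1, "delta_pos": [2.8, 0, 0], "yaw": 0}, {"claw": 1, "delta_pos": [0, 0, 3.2], "yaw": 0}, {"claw": 1, "delta_pos": [0, 0, 3.2], "yaw": 0}, {"claw": 1, "delta_pos": [-1.4, 0, 0], "yaw": 0}, {"claw": 1, "delta_pos": [-1.4, 0, -0.4], "yaw": 0}, {"claw": 1, "delta_pos": [-1, 0, -0.4], "yaw": 0}, {"claw": 1, "delta_pos": [0, 0, 0], "yaw": 0}])

```text
clock: 5.98
eef_pos: [447.2, 241.4, 293.2]
tcp_rot: [3.139, -0.001, 1.549]
contact_force: [-0.1, 0.3, -0.3]
opening: -0.001
grasp_force: 0.0
```

```bash
python3 bar.py 3
```

```text
tcp mould [0.8 6.4] 293.2 [-0.1  0.3 -0.3] 5.975
scene 71 89 [30.7 50.  65.5]
scene 81 135 [-4.1 22.4 48.8]
scene 91 70 [-21.3  -6.1  12. ]
scene 161 3 [-5.6 18.7 19.5]
scene 171 29 [ 6.3 19.1 20.8]
side 71 21 [33.3 45.  60.9]
side 81 22 [ 7.1 27.  47.5]
side 91 20 [-25.  -19.7  -3. ]
side 161 4 [-4.8 -0.4  1.7]
side 171 40 [-11.   -3.4  21.6]
(420, 792, 3)
```

View pics/b_3.png

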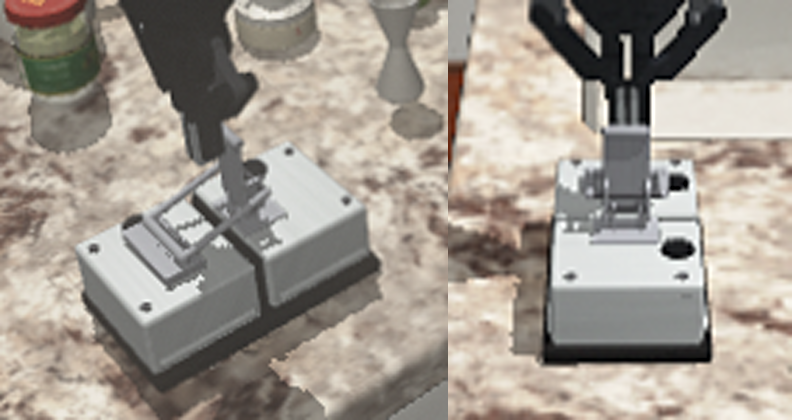

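The lever is now near upright, and the bar is being drawn in behind the hook. I'll carry on over the arc.

Emit:
apply_moves(deltas=[{"claw": 1, "delta_pos": [-0.8, 0, -0.2], "yaw": 0}, {"claw": 1, "delta_pos": [-0.8, 0, -0.1], "yaw": 0}, {"claw": 1, "delta_pos": [-0.8, 0, 0.1], "yaw": 0}, {"claw": 1, "delta_pos": [-0.8, 0, 0.3], "yaw": 0}, {"claw": 1, "delta_pos": [-0.8, 0, 0.4], "yaw": 0}, {"claw": 1, "delta_pos": [0, 0, 0], "yaw": 0}])

```text
clock: 6.82
eef_pos: [445.7, 201.4, 286.2]
tcp_rot: [-3.141, 0.001, 1.55]
contact_force: [-0.5, -1.2, 0.8]
opening: -0.004
grasp_force: 0.2
```

```bash
python3 bar.py 4
```

```text
tcp mould [  0.1 -33.6] 286.2 [-0.5 -1.2  0.8] 6.825
scene 71 95 [ 1.7 38.8 59.3]
scene 81 186 [-29.    2.5  43.4]
scene 161 22 [-34.1 -21.4 -19.5]
scene 171 10 [-23.5 -21.4 -19.4]
side 71 17 [26.1 37.2 57.8]
side 81 61 [-31.8  -1.5  39.7]
side 161 28 [-48.8 -44.2 -37.7]
side 171 62 [-50.1 -38.8 -20.1]
(420, 792, 3)
```

View pics/b_4.png

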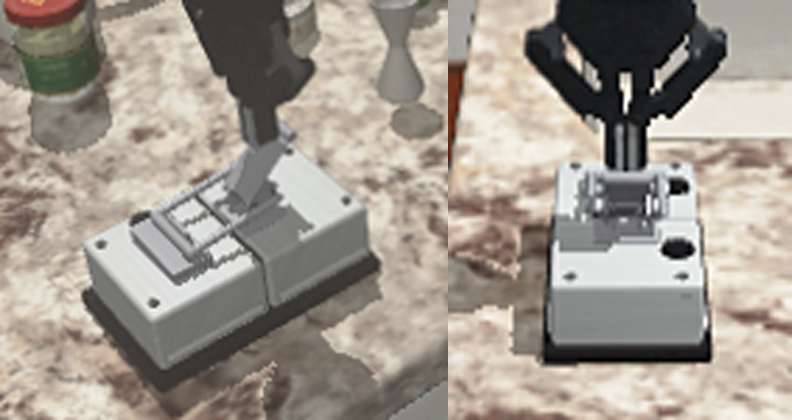

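The half is being drawn in, as the seam has closed. The lever is at roughly 0.8 rad, so I'll finish the throw.

Emit:
apply_moves(deltas=[{"claw": 1, "delta_pos": [-0.7, 0, 0.4], "yaw": 0}, {"claw": 1, "delta_pos": [-0.6, 0, 0.8], "yaw": 0}, {"claw": 1, "delta_pos": [-0.4, 0, 0.9], "yaw": 0}, {"claw": 1, "delta_pos": [-0.2, 0, 0.7], "yaw": 0}, {"claw": 1, "delta_pos": [0, 0, 0], "yaw": 0}])

```text
clock: 7.55
eef_pos: [445.3, 183.0, 257.9]
tcp_rot: [-3.14, 0.001, 1.551]
contact_force: [-0.7, -0.5, -0.3]
opening: -0.001
grasp_force: 0.0
```

Emit:
apply_moves(deltas=[{"claw": 1, "delta_pos": [0, 0, 0.2], "yaw": 0}, {"claw": 1, "delta_pos": [0, 0, 0], "yaw": 0}])

```text
clock: 7.8
eef_pos: [445.6, 183.4, 256.7]
tcp_rot: [3.141, -0.0, 1.551]
contact_force: [-0.6, 0.1, -0.7]
opening: -0.0
grasp_force: 0.0
```

Tip is at z≈84 with no force, so the lever should have snapped. I'll retract and look.

Emit:
apply_moves(deltas=[{"claw": 1, "delta_pos": [0, 0, -4], "yaw": 0}, {"claw": 1, "delta_pos": [0, 0, -5], "yaw": 0}, {"claw": 1, "delta_pos": [-5, 0, -4], "yaw": 0}, {"claw": 1, "delta_pos": [-5, 0, 0], "yaw": 0}, {"claw": 1, "delta_pos": [0, 0, 0], "yaw": 0}])

```text
clock: 8.43
eef_pos: [443.3, 82.3, 386.6]
tcp_rot: [3.14, 0.0, 1.548]
contact_force: [0.2, -0.8, -1.0]
opening: -0.004
grasp_force: 0.0
```

```bash
python3 bar.py 5
python3 - <<'E'
from h import *
c=np.array([446.3,235.]);a=np.radians(-1.1);Rm=np.array([[np.cos(a),-np.sin(a)],[np.sin(a),np.cos(a)]])
for n in ['scene_5','side_5']:
    f=pickle.load(open(n+'.pkl','rb')); C=cloud(f).reshape(-1,3); L=np.c_[(C[:,:2]-c)@Rm,C[:,2]]
    L=L[(abs(L[:,0])<13)&(abs(L[:,1])<75)&(L[:,2]>66)&(L[:,2]<120)]
    for y in range(-70,70,10):
        P=L[abs(L[:,1]-y)<5]
        if len(P): print(n,y,len(P),np.percentile(P[:,2],[50,100]).round(1))
E
```

```text
tcp mould [-1.000e-01 -1.527e+02] 386.6 [ 0.2 -0.8 -1. ] 8.425
scene 71 235 [-30.4  16.2  60.3]
scene 81 34 [ 4.3 39.1 45.5]
side 71 85 [-32.4   1.8  40.6]
side 81 14 [ 9.5 39.2 42.5]
(420, 792, 3)
scene_5 -70 27 [83.1 84.7]
scene_5 -60 46 [81.6 84.7]
scene_5 -50 43 [81.8 83.6]
scene_5 -40 47 [81.4 83.3]
scene_5 -30 48 [81.6 83.7]
scene_5 -20 47 [83.1 85.7]
scene_5 -10 66 [78.1 84.3]
scene_5 0 1 [66.3 66.3]
scene_5 30 10 [68.6 70.9]
scene_5 40 54 [77.1 81.2]
scene_5 50 60 [68.8 80.5]
scene_5 60 30 [68.5 71.4]
side_5 -70 43 [82.6 85.9]
side_5 -60 15 [82.5 84.8]
side_5 -50 22 [82.3 83.9]
side_5 -40 21 [82.8 85.8]
side_5 -30 23 [82.6 84.4]
side_5 -20 19 [82.6 84.4]
side_5 30 31 [69.9 77.8]
side_5 40 30 [76.2 79.9]
```

View pics/b_5.png

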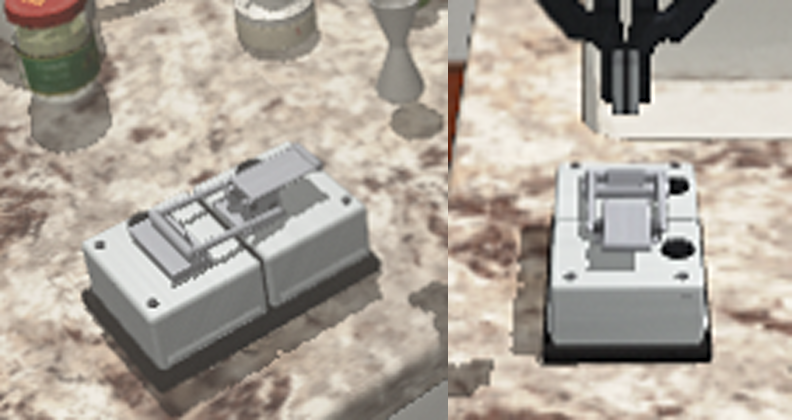

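The lever is flat at z≈83 along its whole length. The bar sits on the hook, the halves are together and the robot is clear.

```bash
python3 -c "
from rig import r
print(r.sign_off())"
```

```text
the job is handed in; nothing more can be done
None
```

The open mould is latched: the loop is behind the hook, the lever is down flat and the halves are pulled together. I handed it in at about 8.5 s with the arm clear.

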